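# Slide the drying slat home on the bauble rack

### The job

On the wooden bauble-drying rack, push the loose nailed slat gently along its two rails, away from the near end, until you feel it drop into the empty notch in front of the slat that already carries baubles. Push it with the fingers without lifting it off the rails or ramming it against the end of the notch, and leave the jar, the mug and the dropper bottle where they stand. Leave the slat lying flat and fully down in the notch, and take the hand away.

Things in the scene. Friction and masses are not known exactly. Their poses are not given: they have to be found in the camera images.
- rack: Fixed wooden rack. Two plywood-capped rails along its x (-220 to +200 mm), 26 mm wide, 214 mm apart inside, tops 40 mm above the table; outer cheeks 52 mm high, 266 mm apart inside. Open to the table between the rails but for 16 mm high cross-bars within 24 mm of each end. Origin: on the table, under the empty notch's centre. +x: the way to push the slat, roughly away from the robot; z up.
- notch (a point): Centre of the empty notch's floor, midway between the rails, 32 mm above the table, axes as the rack's. The notch is cut across both rails, 68 mm long in x (-34 to +34 mm), 8 mm deep, ends upright. 130 mm farther on (+x) a second slat like the loose one is fixed in the rack, with two glass baubles near its ends (y = -95, +95 mm), 60 mm wide, up to 140 mm above the table.
- slat: Loose slat, 60 (x) by 260 (y) by 18 mm, 0.2 to 0.35 kg, flat across the rails, centre 85 to 145 mm before the notch (-x). 4 nails stand 34 mm above its top at x = 0, y = -95, -35, 35, 95 mm. Origin: centre of underside; x along rails, y its length. Slides with 1 to 3 N, 3 mm play to each cheek; tips into the notch, drops 8 mm, then stops on its far end. Seated: origin within 4 mm of point notch.
- jar: Closed glass paint jar, 56 mm across, 75 mm high, loose on the table at the +y side of the rack; origin at the centre of its base. A bystander.
- dropper: Small white dropper bottle, 36 mm across, 85 mm high, loose on the table at the +y side of the rack; origin at the centre of its base. A bystander.
- mug: White mug, 76 mm across, 90 mm high, loose on the table at the -y side of the rack; origin at the centre of its base. A bystander.

How it is judged (in metres and radians):
On the way, in this order (a step that is already met when the one before it is completed fails the run):
1. the fingers push the slat along the rails towards the notch (contact force between the fingers and slat above 0.1 N and x of slat in the frame of notch between -0.078 and -0.03 m and z of slat in the frame of notch above 0.004 m), for 0.05 s.
2. the slat has dropped into the notch (x of slat in the frame of notch between -0.007 and 0.007 m and y of slat in the frame of notch between -0.01 and 0.01 m and z of slat in the frame of notch below 0.003 m and angle between the y axis of slat and the y axis of notch, either way round below 0.07 rad and angle between slat's own z axis and vertical below 0.06 rad and linear speed of slat below 0.01 m/s), for 0.2 s.
At the end, for the whole second after the job is handed in: The slat lies flat (within 0.06 rad) and at rest in the notch: underside less than 3 mm above the notch floor, within 7 mm of the notch centre along the rails and 10 mm across, square to the rails within 0.07 rad; fingers clear (all of step 2); the robot touches nothing.
It fails at once if the slat is lifted off the rails (its centre more than 10 mm above where it lay) (z of slat in the frame of notch above 0.018 m).
It fails at once if the slat is tipped up by more than 0.7 rad (angle between slat's own z axis and vertical above 0.7 rad).
It fails at once if the slat is rammed or forced: more than 40 N from the fingers (contact force between the fingers and slat above 40 N).
It fails at once if the jar, mug or dropper bottle is moved by more than 20 mm or tipped (distance of any of jar, mug, dropper from where it was at the start of the episode above 0.02 m or angle between any of jar, mug, dropper's own z axis and vertical above 0.3 rad).
It also fails if it takes over 35 s, if anything falls off the work surface, if the arm or the gripper's body presses on something with over 40 N, if the wrist force passes 120 N, or if a joint passes its speed limit or range.

### The arm

A 6-joint arm with a two-finger parallel gripper is mounted at the origin on the work surface. World frame = base frame: x ahead of the robot, y to its left, z up, the work surface at z = 0. Lengths are in mm, angles in rad, forces in N, time in s.
With the tool pointing down it reaches from about 350 to 775 mm from the base axis. Payload 5.5 kg.
Tool frame: the origin (TCP) lies between the finger pads; the fingertips stand 22 mm ahead of it and the grasp point (between the pads) lies 3 mm ahead of it; x points along the fingers, z is the direction in which the jaws open and shut, and the axes are right-handed (so a half turn about x gives the same grasp; the last joint's range is limited). The gripper opens to 85 mm and grips with 20 to 120 N. Pads are 22 mm wide; open, the fingers measure 114 mm over their backs; the gripper's body (76 mm by 85 mm) begins 54 mm behind the grasp point. The pads swing forward as they close: fully open they stand 13 mm farther back than shut.
Start: joints at [1.193, 0.313, 0.046, 1.304, 0, 1.431], TCP at [135.473, 558.856, 227.423] pointing down, gripper open.
Joint ranges: [-2.76, 2.76], [-0.86, 1.69], [-1.03, 1.26], [-2.2, 2.34], [-1.47, 1.5], [-3.14, 3.14]. Speed limits (rad/s): [2.57, 2.57, 3.14, 3.14, 3.14, 3.14].

### API

Orientations are given as a unit quaternion [x, y, z, w].
In Python, from plant import robot gives the robot as it stands.
- The arm moves only by the tool carry_out, never from a script. Its argument "series" is a list of rows, each a list of 6 numbers: the shift along the tool's x, y, z normalised to -1 to 1, where 1 is 500 mm, then the turn, a rotation vector about the tool's x, y, z normalised to -1 to 1, where 1 is 45 degrees. A call has 1 to 12 rows; each row is the pose to reach, as a shift and turn from the pose measured when the call began, along the tool's axes at that moment; what a row does not reach only later rows make up. A row lasts 1/10 s, in which the tool goes at most 50 mm and 8.59 degrees, less where a joint would pass 70% of its speed; a pose out of reach is approached as far as the arm can. A call with a number of a shift or a turn outside -1 to 1 is refused whole. A call with a gripper value outside its range is refused whole. "gripper" is the opening, from -1 (shut) to 1 (fully open), so that 0 is half open, set as the call begins (left out, the last holds). The fingers move at their own pace and stop on an object; "squeeze" is the grip in N (left out, the last holds). Time passes only in rows, so rows that repeat a pose let the fingers close. It gives the time, the measured TCP pose, the force and the opening at its end, in the units of the state.
- robot.read_state(): the state, without advancing time (a new reading comes with each control period).
- robot.capture(name): name is "scene" or "top" or "wrist"; returns the picture (480x640x3 uint8, red, green, blue); there is no depth.
- robot.get_calibration(name): a dict with "mtx" (3x3 intrinsics, pixels), "origin" and "rotation" of the camera in the world; the wrist camera has in their place "hand_eye" (4x4, takes a point from camera to tool coordinates, whose origin is the TCP and whose axes are the tool frame's). Camera axes: x right, y up, looking along -z (the intrinsics and any distortion apply to the point x, -y, -z); pixel columns grow to the right and rows downward; lengths in mm; the calibration is good to about 2 mm. The wrist camera is an equidistant fisheye: a pixel r from the principal point sees the ray r / f radians off the axis. A picture is of the moment at which its call begins: read the wrist's pose just before it. get_calibration takes no time and is no camera call.
- robot.job_done(): hands the job in, once; it reports no verdict.
Trained networks look in the newest picture that a camera, given by its name, has taken for a name from the list of things; names that differ only in an ending like _2 or _b are one class to them, and where a whole thing is asked for, a point or a joint stands for the part that bears it (a point fixed in the world has none). Each returns a list of dicts, best first, with "p" (0 to 1); they miss things now and then, are a little off and sometimes report something else, mostly with a low value. They report only what shows in the picture. A call takes as long as a camera call.
- robot.cut_out(camera, name): "mask" (480x640 bool, what is visible of it) and "rect" ([left, top, width, height] in pixels, round what is visible of it).
The state is a dict: "time_s": time; "qpos": joint angles; "dq": joint speeds; "joint_efforts": joint torques, N m; "tool_pos": TCP position; "eef_rot": TCP orientation; "wrist_force": force on the tool from outside, world axes, zero at the start; "moment": the same for the moment, N m; "gripper_width": finger opening in mm.
Only numpy, scipy, OpenCV 4.12 (cv2) and the standard library are available. Lean on these libraries where they do the work, as an engineer would, in place of code of your own. Each camera call takes 0.05 s, during which the arm holds its last target. There are 200 camera calls.

## Working session

There is one attempt and no reset: what is moved stays moved. The work goes in short steps, Python scripts to look and compute and a tool call to move; the robot and the scene stay as the last step left them, time stands still between calls to the robot, and variables do not carry over. Pictures are saved under pics/ and viewed, about 8 in all and at most 12, crops included, and the job is handed in when it is done.

Besides the shell and the picture viewer there is one more tool, called as name(argument=value, ...), one argument or row to a line, values as JSON. carry_out: Moves the arm, as the interface text tells. Scaled input: -1 to 1 covers 500 mm each way for a shift and 45 degrees each way for a turn. Its arguments: {"type":"object","properties":{"series":{"type":"array","items":{"type":"array","items":{"type":"number"}}},"gripper":{"type":"number"},"squeeze":{"type":"number"}},"required":["series"]}

```bash
mkdir -p pics; python3 - <<'E'
from plant import robot
import cv2, numpy as np
np.set_printoptions(precision=4,suppress=True)
for n in("top","scene"):
    im=robot.capture(n); cv2.imwrite(f"pics/{n}0.png",im[:,:,::-1])
    c=robot.get_calibration(n); print(n,{k:np.array(v).round(4).tolist() for k,v in c.items() if k!='name'})
    for t in("slat","rack","jar","mug","dropper"):
        print(t,[(round(d["p"],2),d["rect"]) for d in robot.cut_out(n,t)][:3])
print(robot.read_state())
E
```

```text
top {'mtx': [[550.4019, 0.0, 320.1631], [0.0, 550.4019, 242.9059], [0.0, 0.0, 1.0]], 'origin': [378.187, 38.8433, 1051.0102], 'rotation': [-0.0687, 0.0612, 0.7049, -0.7033]}
slat [(0.95, [310.2, 232.5, 143.0, 37.3])]
rack [(0.87, [304.0, 98.8, 161.6, 222.9])]
jar [(0.64, [253.3, 195.1, 33.3, 31.6])]
mug [(0.81, [467.9, 187.7, 55.2, 64.0])]
dropper [(0.63, [267.7, 262.8, 23.6, 19.1])]
scene {'mtx': [[491.5266, 0.0, 316.4169], [0.0, 491.5266, 240.2343], [0.0, 0.0, 1.0]], 'origin': [1265.2951, -145.11, 757.1402], 'rotation': [0.3044, 0.2378, 0.5682, 0.7266]}
slat [(0.61, [204.5, 220.2, 131.6, 46.6])]
rack [(0.61, [195.7, 194.2, 191.1, 204.5])]
jar [(0.94, [364.5, 239.3, 28.5, 41.6]), (0.45, [193.9, 195.9, 192.0, 201.8])]
mug [(0.87, [138.3, 252.4, 52.6, 60.8])]
dropper [(0.57, [344.7, 200.6, 18.1, 35.3])]
{'time_s': 0.6, 'qpos': array([ 1.1934,  0.3132,  0.0461,  1.3036, -0.    ,  1.4312]), 'dq': array([-0.0002,  0.0005,  0.0009,  0.0002, -0.0004, -0.0012]), 'joint_efforts': array([  0.0001, -48.0152,  29.8664,   0.0004,   0.    ,   0.    ]), 'tool_pos': array([135.4865, 558.8668, 227.4489]), 'eef_rot': array([-0.4371,  0.5557,  0.4372,  0.5558]), 'wrist_force': array([-0.1534, -0.1158, -0.2211]), 'moment': array([0.0463, 0.009 , 0.0166]), 'gripper_width': 85.05906182164898}
```

```bash
python3 - <<'E'
import cv2
im=cv2.imread("pics/top0.png")[80:340,230:540]; cv2.imwrite("pics/top0c.png",cv2.resize(im,None,fx=2.5,fy=2.3,interpolation=cv2.INTER_CUBIC))
E
```

```text
(no output)
```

View pics/top0c.png

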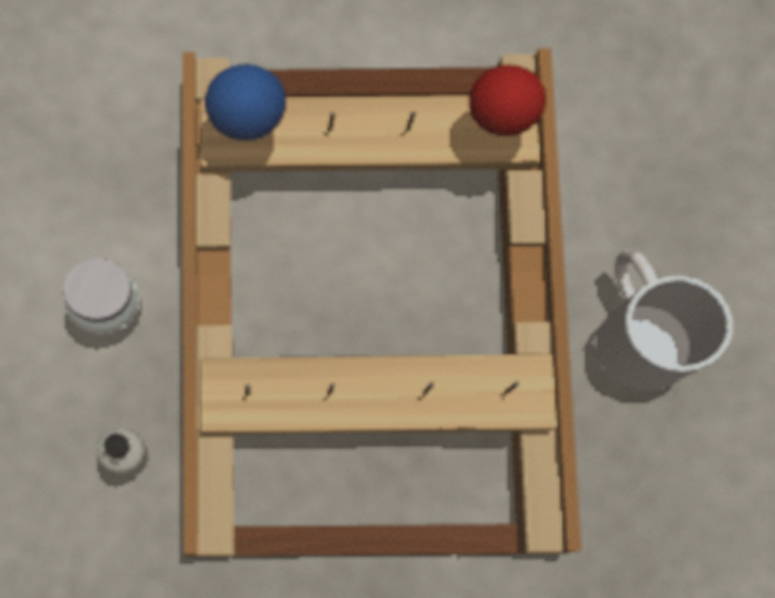

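View pics/scene0.png

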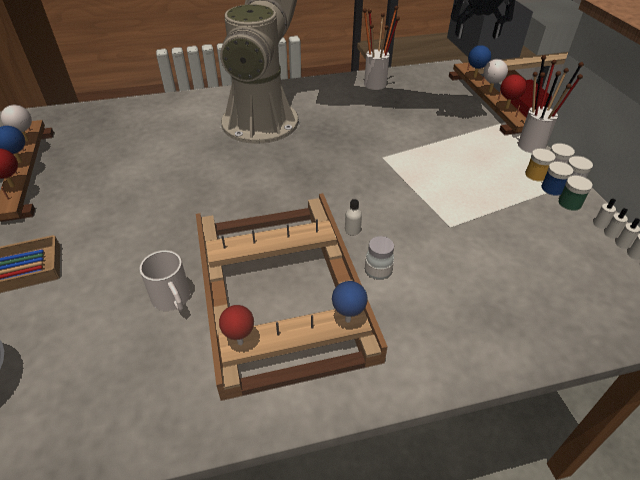

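The top crop shows the slat at crop rows ~355–432. The notch is at rows ~245–324 on both rails, the jar and dropper are on the left (+y), and the mug is on the right with its handle toward the rack. I'll turn these pixels into positions.

```bash
cat > h.py <<'E'
import numpy as np, cv2
from scipy.spatial.transform import Rotation as R
def ray(c,px,z):
    K=np.array(c["mtx"]); d=np.array([(px[0]-K[0,2])/K[0,0],-(px[1]-K[1,2])/K[1,1],-1])
    q=np.array(c["rotation"]); M=R.from_quat(q).as_matrix() if q.size==4 else q
    d=M@d; o=np.array(c["origin"]); return o+d*(z-o[2])/d[2]
E
python3 - <<'E'
from h import *
from plant import robot
np.set_printoptions(precision=1,suppress=True)
c=robot.get_calibration("top")
f=lambda u,v,z:ray(c,(230+u/2.5,80+v/2.3),z)
for n,z,P in (("notch near L,R; far L,R",40,[(213,325),(532,322),(213,247),(527,243)]),
 ("slat corners FL FR NR NL",58,[(202,357),(551,354),(556,430),(200,434)]),
 ("cheek tops near L out,in; R in,out; far L out,in,R in,out",52,[(183,554),(197,554),(564,551),(580,551),(183,54),(195,54),(539,49),(551,49)]),
 ("near crossbar top edge L,R",16,[(234,526),(518,524)]),
 ("nail bases",58,[(247,398),(327,398),(420,397),(505,396)])):
    print(n); print(np.array([f(*p,z) for p in P]))
for n,z in(("jar",75),("mug",90),("dropper",85)):
    for cam in("top",):
        robot.capture(cam); d=robot.cut_out(cam,n)[0]; r=d["rect"]; print(n,[ray(c,(r[0]+i*r[2],r[1]+j*r[3]),z)[:2] for i,j in((0,0),(1,1))])
E
```

```text
notch near L,R; far L,R
[[ 607.8   58.8   40. ]
 [ 609.5 -181.    40. ]
 [ 674.    58.8   40. ]
 [ 676.4 -180.    40. ]]
slat corners FL FR NR NL
[[ 577.5   66.5   58. ]
 [ 579.1 -189.9   58. ]
 [ 517.9 -190.8   58. ]
 [ 515.4   67.8   58. ]]
cheek tops near L out,in; R in,out; far L out,in,R in,out
[[ 421.6   80.1   52. ]
 [ 421.6   70.    52. ]
 [ 423.5 -193.6   52. ]
 [ 423.4 -205.1   52. ]
 [ 839.2   81.9   52. ]
 [ 839.2   72.6   52. ]
 [ 842.  -193.6   52. ]
 [ 841.9 -202.9   52. ]]
near crossbar top edge L,R
[[ 445.7   43.5   16. ]
 [ 446.9 -168.7   16. ]]
nail bases
[[ 544.2   33.5   58. ]
 [ 544.   -25.    58. ]
 [ 544.6  -92.9   58. ]
 [ 545.2 -154.9   58. ]]
jar [array([654.3, 167.8]), array([590.6, 107.6])]
mug [array([830. ,  75.4]), array([ 416.9, -193.8])]
dropper [array([518.7, 141.1]), array([481.7, 101.2])]
```

```bash
cat >> h.py <<'E'
def goal(s,p,yaw=0.006):
    "shift (mm), turn (deg) in tool axes; tool x down, tool z along rack y (or its opposite)"
    M=R.from_quat(s["eef_rot"]).as_matrix(); best=None
    for sg in(1,-1):
        z=sg*np.array([-np.sin(yaw),np.cos(yaw),0]); x=np.array([0,0,-1.]); T=np.c_[x,np.cross(z,x),z]
        r=np.degrees(R.from_matrix(M.T@T).as_rotvec())
        if best is None or abs(r).max()<abs(best).max(): best=r
    d=M.T@(np.array(p)-s["tool_pos"])
    return d,best,np.r_[d/500,best/45].round(4)
E
python3 - <<'E'
from h import *
from plant import robot
np.set_printoptions(precision=3,suppress=True)
s=robot.read_state(); print(s["time_s"],R.from_quat(s["eef_rot"]).as_matrix()); print(*goal(s,(470,-61,227)),sep="\n")
E
```

```text
0.9 [[ 0.    -0.972  0.236]
 [ 0.     0.236  0.972]
 [-1.    -0.     0.   ]]
[   0.382 -471.131 -523.582]
[-13.972   0.008   0.002]
[ 0.001 -0.942 -1.047 -0.31   0.     0.   ]
```

carry_out(
  series=[
    [0,-0.08,-0.09,-0.03,0,0],
    [0,-0.16,-0.178,-0.06,0,0],
    [0,-0.24,-0.267,-0.09,0,0],
    [0,-0.32,-0.356,-0.12,0,0],
    [0,-0.4,-0.444,-0.15,0,0],
    [0,-0.48,-0.533,-0.18,0,0],
    [0,-0.56,-0.622,-0.21,0,0],
    [0,-0.64,-0.711,-0.24,0,0],
    [0,-0.72,-0.8,-0.27,0,0],
    [0,-0.8,-0.889,-0.31,0,0],
    [0,-0.86,-0.956,-0.31,0,0],
    [0,-0.9,-1.0,-0.31,0,0],
  ],
)

```text
time_s: 2.1
tool_pos: [421.2, 28.8, 227.8]
eef_rot: [0.502, -0.498, -0.501, -0.499]
wrist_force: [1.0, 0.5, 0.2]
gripper_width: 85.6
```

```bash
python3 - <<'E'
from h import *
from plant import robot
np.set_printoptions(precision=3,suppress=True)
s=robot.read_state(); im=robot.capture("wrist"); cv2.imwrite("pics/w1.png",im[:,:,::-1])
print(s); print(*goal(s,(475,-61,140)),sep="\n")
c=robot.get_calibration("wrist"); print(c)
E
```

```text
{'time_s': 2.1, 'qpos': array([-0.123,  0.016, -0.312,  1.242,  0.   , -0.128]), 'dq': array([-1.036,  0.366,  0.37 , -0.007,  0.005, -1.029]), 'joint_efforts': array([  3.911, -33.636,  27.438,   0.561,  -0.211,   1.017]), 'tool_pos': array([421.159,  28.78 , 227.806]), 'eef_rot': array([ 0.502, -0.498, -0.501, -0.499]), 'wrist_force': array([1.041, 0.482, 0.173]), 'moment': array([ 0.061, -0.116,  0.033]), 'gripper_width': 85.58181205927234}
[ 87.862 -53.242 -90.083]
[-0.038  0.01   0.077]
[ 0.176 -0.106 -0.18  -0.001  0.     0.002]
{'mtx': array([[371.648,   0.   , 321.677],
       [  0.   , 371.648, 232.972],
       [  0.   ,   0.   ,   1.   ]]), 'hand_eye': array([[   0.   ,    0.3  ,   -0.954, -145.841],
       [  -0.001,    0.954,    0.3  ,   77.509],
       [   1.   ,    0.001,    0.   ,   -0.182],
       [   0.   ,    0.   ,    0.   ,    1.   ]])}
```

View pics/w1.png

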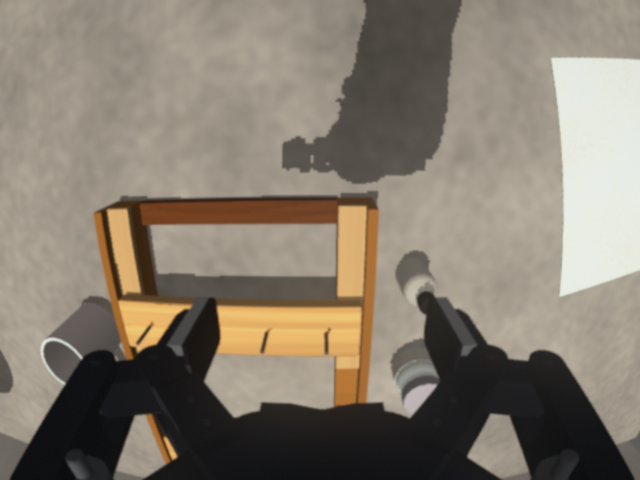

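The wrist view shows the rack with its near end at the top of the image, the slat at rows ~300–352, and the dropper and jar right of the rail at (415,280) and (415,375). Next I'll move to above the gap behind the slat.

carry_out(
  series=[
    [0,-0.04,-0.08,0,0,0],
    [0,-0.08,-0.14,0,0,0],
    [0.02,-0.1,-0.18,0,0,0],
    [0.08,-0.1,-0.18,0,0,0],
    [0.14,-0.1,-0.18,0,0,0],
    [0.17,-0.1,-0.18,0,0,0],
    [0.17,-0.1,-0.18,0,0,0],
  ],
)

```text
time_s: 2.85
tool_pos: [473.9, -67.1, 141.0]
eef_rot: [-0.5, 0.501, 0.499, 0.5]
wrist_force: [-0.9, 0.5, -0.6]
gripper_width: 85.5
```

```bash
cat >> h.py <<'E'
def wray(c,s,px,z):
    K=np.array(c["mtx"]); v=np.array([px[0]-K[0,2],px[1]-K[1,2]]); r=np.hypot(*v); th=r/K[0,0]
    d=np.array([np.sin(th)*v[0]/r,-np.sin(th)*v[1]/r,-np.cos(th)])
    M=R.from_quat(s["eef_rot"]).as_matrix(); H=np.array(c["hand_eye"])
    o=s["tool_pos"]+M@H[:3,3]; d=M@H[:3,:3]@d; return o+d*(z-o[2])/d[2]
E
python3 - <<'E'
from h import *
from plant import robot
np.set_printoptions(precision=3,suppress=True)
s=robot.read_state(); im=robot.capture("wrist"); cv2.imwrite("pics/w2.png",im[:,:,::-1])
print(s["tool_pos"],s["wrist_force"]); print(*goal(s,(475,-61,55)),sep="\n")
E
```

```text
[473.875 -67.11  141.035] [-0.853  0.524 -0.595]
[86.016 -1.12   6.371]
[-0.419 -0.173 -0.002]
[ 0.172 -0.002  0.013 -0.009 -0.004 -0.   ]
```

View pics/w2.png

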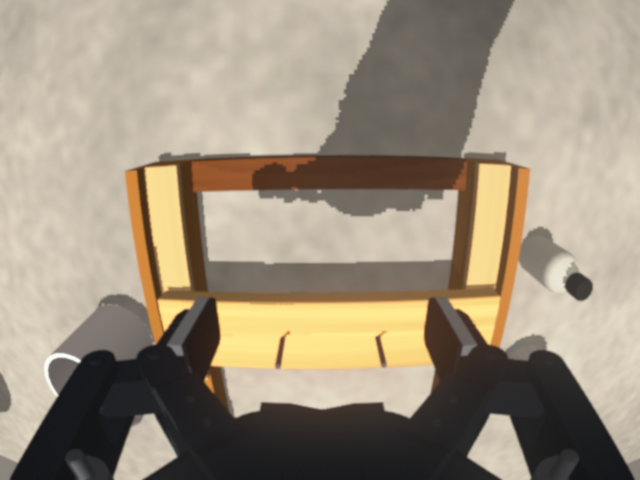

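```bash
python3 - <<'E'
from h import *
from plant import robot
np.set_printoptions(precision=1,suppress=True)
s=robot.read_state(); c=robot.get_calibration("wrist")
for p,z in(((330,301),58),((330,291),40),((330,369),58),((160,298),58),((500,294),58),((146,170),40),((512,170),40),((282,333),75),((380,332),75)): print(p,z,wray(c,s,p,z))
for z in(105,110,119,125,132): print(z,wray(c,s,(215,298),z),wray(c,s,(426,298),z))
E
```

```text
(330, 301) 58 [520.1 -62.2  58. ]
(330, 291) 40 [521.2 -61.9  40. ]
(330, 369) 58 [580.9 -61.7  58. ]
(160, 298) 58 [ 521.2 -189.1   58. ]
(500, 294) 58 [518.5  66.3  58. ]
(146, 170) 40 [ 427.9 -195.4   40. ]
(512, 170) 40 [427.6  71.4  40. ]
(282, 333) 75 [536.1 -95.   75. ]
(380, 332) 75 [535.6 -28.3  75. ]
105 [ 494.3 -128.8  105. ] [494.2  -8.4 105. ]
110 [ 491.6 -127.1  110. ] [491.5 -10.  110. ]
119 [ 486.8 -124.1  119. ] [486.7 -12.9 119. ]
125 [ 483.6 -122.   125. ] [483.6 -14.8 125. ]
132 [ 479.9 -119.7  132. ] [479.9 -17.  132. ]
```

carry_out(
  series=[
    [0.05,0,0.011,-0.009,0,0],
    [0.1,0,0.011,-0.009,0,0],
    [0.15,0,0.011,-0.009,0,0],
    [0.186,0,0.011,-0.009,0,0],
    [0.186,0,0.011,-0.009,0,0],
    [0.186,0,0.011,-0.009,0,0],
  ],
)

```text
time_s: 3.5
tool_pos: [476.0, -62.3, 50.8]
eef_rot: [0.504, -0.499, -0.5, -0.498]
wrist_force: [0.4, -0.8, 0.2]
gripper_width: 85.2
```

```bash
python3 - <<'E'
from h import *
from plant import robot
np.set_printoptions(precision=3,suppress=True)
s=robot.read_state(); im=robot.capture("wrist"); cv2.imwrite("pics/w3.png",im[:,:,::-1])
print(s["time_s"],s["tool_pos"],s["wrist_force"]); print(*goal(s,(500,-61,48)),sep="\n")
E
```

```text
3.5 [476.016 -62.279  50.831] [ 0.375 -0.76   0.177]
[  2.914 -23.981   1.14 ]
[ 0.017 -0.241  0.21 ]
[ 0.006 -0.048  0.002  0.    -0.005  0.005]
```

View pics/w3.png

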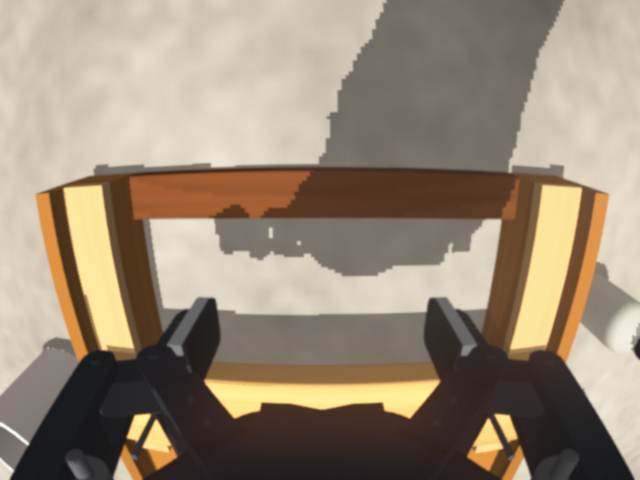

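carry_out(
  series=[
    [0.004,-0.015,0.002,0,0,0],
    [0.004,-0.03,0.002,0,0,0],
    [0.004,-0.042,0.002,0,0,0],
    [0.004,-0.052,0.002,0,0,0],
    [0.004,-0.06,0.002,0,0,0],
    [0.004,-0.066,0.002,0,0,0],
    [0.004,-0.072,0.002,0,0,0],
    [0.004,-0.078,0.002,0,0,0],
    [0.004,-0.084,0.002,0,0,0],
    [0.004,-0.09,0.002,0,0,0],
  ],
)

```text
time_s: 4.55
tool_pos: [521.7, -61.2, 49.4]
eef_rot: [0.504, -0.498, -0.499, -0.498]
wrist_force: [0.0, -0.2, 0.4]
gripper_width: 85.1
```

```bash
python3 - <<'E'
from h import *
from plant import robot
np.set_printoptions(precision=3,suppress=True)
s=robot.read_state(); im=robot.capture("top"); cv2.imwrite("pics/t2.png",cv2.resize(im[180:330,290:480,::-1],None,fx=4,fy=4))
s2=robot.read_state()
print(s2["time_s"],s2["tool_pos"],s["wrist_force"],s2["wrist_force"]); print(*goal(s2,(560,-61,49)),sep="\n")
E
```

```text
4.6 [522.266 -61.298  49.527] [ 0.019 -0.154  0.376] [ 0.861 -0.465 -0.075]
[  0.731 -37.732   0.066]
[ 0.013 -0.269  0.311]
[ 0.002 -0.075  0.     0.    -0.006  0.007]
```

View pics/t2.png

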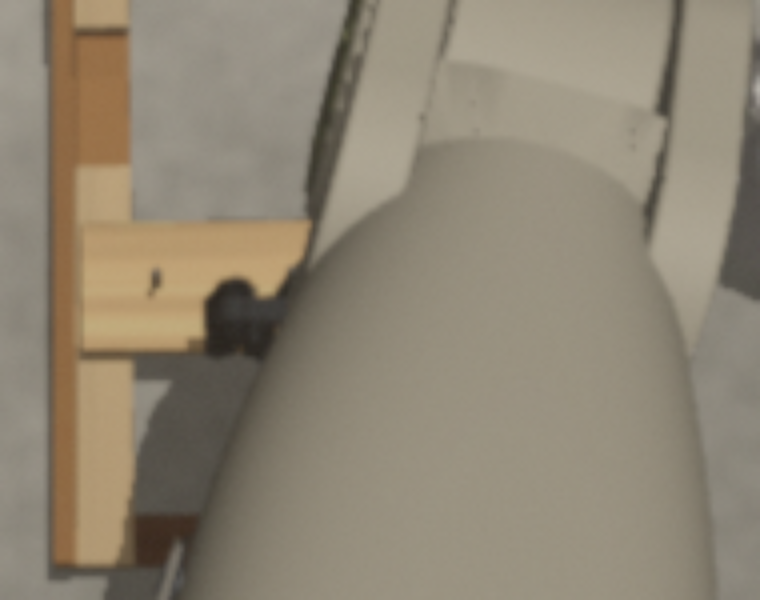

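The slat hasn't moved yet: its far edge is still at image row ~235.5. I'll check where the fingers are relative to it.

```bash
python3 - <<'E'
from h import *
from plant import robot
a=robot.capture("wrist"); b=robot.capture("scene")
print(robot.read_state()["wrist_force"])
a=cv2.resize(a[220:480,120:520],(800,520),interpolation=cv2.INTER_CUBIC)
cv2.imwrite("pics/w4.png",a[:,:,::-1])
b=cv2.resize(b[180:300,190:350],(800,600),interpolation=cv2.INTER_CUBIC); cv2.imwrite("pics/s4.png",b[:,:,::-1])
E
```

```text
[-0.28984127 -0.43321745  0.58672852]
```

View pics/w4.png

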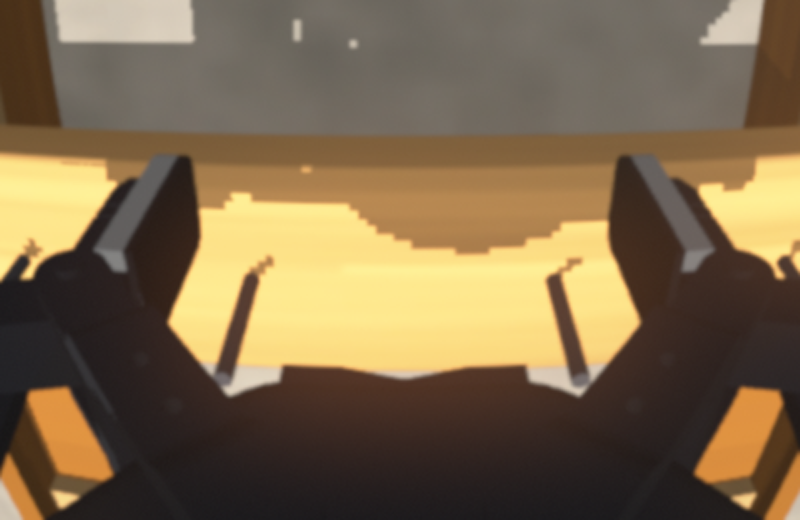

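View pics/s4.png

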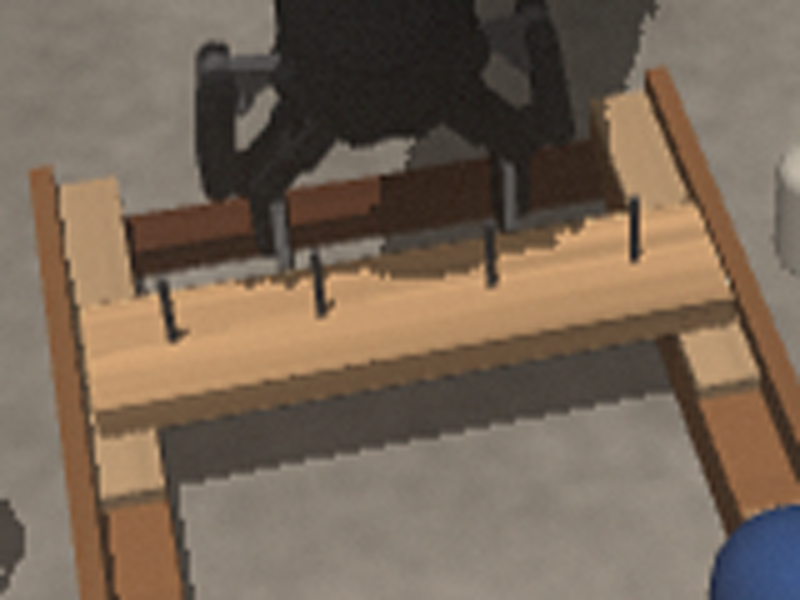

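```bash
python3 - <<'E'
from h import *
from plant import robot
np.set_printoptions(precision=1,suppress=True)
c=robot.get_calibration("scene")
for p in((190+285/5,180+271/5),(190+510/5,180+230/5),(190+270/5,180+252/5)):
    print([ray(c,p,z) for z in(28,40,50,58,65,72,85)])
# slat edges in same view: near top edge beside left finger, nails
for p,z in(((190+285/5,180+278/5),58),((190+430/5,180+380/5-0),58),((190+80/5,180+305/5),58),((190+95/5,180+410/5),58)): print(ray(c,p,z))
w=robot.get_calibration("wrist"); s=robot.read_state(); print(s["tool_pos"])
for p in((120+160/2,220+155/2),(120+190/2,220+157/2),(120+100/2,220+248/2),(120+650/2,220+155/2),(120+622/2,220+157/2)):print(p,[wray(w,s,p,z) for z in(28,40,58,65,72)])
E
```

```text
[array([ 492.8, -106.1,   28. ]), array([ 505.5, -106.7,   40. ]), array([ 516.1, -107.2,   50. ]), array([ 524.6, -107.7,   58. ]), array([ 532. , -108.1,   65. ]), array([ 539.4, -108.4,   72. ]), array([ 553.2, -109.1,   85. ])]
[array([490.8,  -7.2,  28. ]), array([503.5,  -9.5,  40. ]), array([514.2, -11.4,  50. ]), array([522.7, -12.9,  58. ]), array([530.1, -14.2,  65. ]), array([537.5, -15.5,  72. ]), array([551.3, -18. ,  85. ])]
[array([ 479.5, -110.7,   28. ]), array([ 492.4, -111.2,   40. ]), array([ 503.2, -111.7,   50. ]), array([ 511.8, -112.1,   58. ]), array([ 519.4, -112.4,   65. ]), array([ 526.9, -112.7,   72. ]), array([ 540.9, -113.4,   85. ])]
[ 528.7 -108.3   58. ]
[599.8 -61.3  58. ]
[ 524.4 -191.1   58. ]
[ 584.3 -190.4   58. ]
[521.6 -61.2  49.4]
(200.0, 297.5) [array([ 533. , -125.5,   28. ]), array([ 526.6, -120.9,   40. ]), array([ 516.9, -114. ,   58. ]), array([ 513.1, -111.3,   65. ]), array([ 509.4, -108.6,   72. ])]
(215.0, 298.5) [array([ 533.2, -117.2,   28. ]), array([ 526.7, -113.2,   40. ]), array([ 517.1, -107.1,   58. ]), array([ 513.3, -104.8,   65. ]), array([ 509.5, -102.4,   72. ])]
(170.0, 344.0) [array([ 564.9, -149.1,   28. ]), array([ 556.2, -142.8,   40. ]), array([ 543.1, -133.3,   58. ]), array([ 538. , -129.6,   65. ]), array([ 532.9, -125.9,   72. ])]
(445.0, 297.5) [array([532. ,   3.2,  28. ]), array([525.6,  -1.5,  40. ]), array([516.1,  -8.4,  58. ]), array([512.4, -11.1,  65. ]), array([508.6, -13.8,  72. ])]
(431.0, 298.5) [array([532.3,  -4.6,  28. ]), array([525.9,  -8.7,  40. ]), array([516.4, -14.8,  58. ]), array([512.6, -17.2,  65. ]), array([508.9, -19.5,  72. ])]
```

The fingers went over the slat. Both cameras put the open fingertips at z≈65 with the TCP at 49, well short of where I expected them, so they are hovering above it. I'll back out, half close the gripper so the tips come forward, and measure again.

carry_out(
  series=[
    [0,0.03,0,0,0,0],
    [0,0.06,0,0,0,0],
    [0,0.09,0,0,0,0],
    [0,0.093,0,0,0,0],
    [0.015,0.093,0,0,0,0],
    [0.015,0.093,0,0,0,0],
    [0.015,0.093,0,0,0,0],
  ],
  gripper=-0.3,
  squeeze=20,
)

```text
time_s: 5.4
tool_pos: [475.7, -61.6, 41.4]
eef_rot: [0.504, -0.498, -0.499, -0.498]
wrist_force: [-0.1, 0.2, 0.8]
gripper_width: 30.2
```

```bash
python3 - <<'E'
from h import *
from plant import robot
np.set_printoptions(precision=1,suppress=True)
c=robot.get_calibration("scene")
print("body",[ray(c,(265,208),z) for z in(70,80,90,100,110)])
s=robot.read_state(); a=robot.capture("wrist"); b=robot.capture("scene"); print(s["time_s"],s["tool_pos"],s["gripper_width"],s["wrist_force"])
a=cv2.resize(a[230:390,170:470],(800,427),interpolation=cv2.INTER_CUBIC)
b=cv2.resize(b[170:270,200:350],(800,533),interpolation=cv2.INTER_CUBIC)
cv2.imwrite("pics/ab.png",cv2.resize(np.vstack([a,b])[:,:,::-1],(500,600)))
E
```

```text
body [array([466.3, -59.4,  70. ]), array([477.9, -60.7,  80. ]), array([489.5, -61.9,  90. ]), array([501.2, -63.2, 100. ]), array([512.8, -64.4, 110. ])]
5.4 [475.7 -61.6  41.4] 30.187341796519938 [-0.1  0.2  0.8]
```

View pics/ab.png

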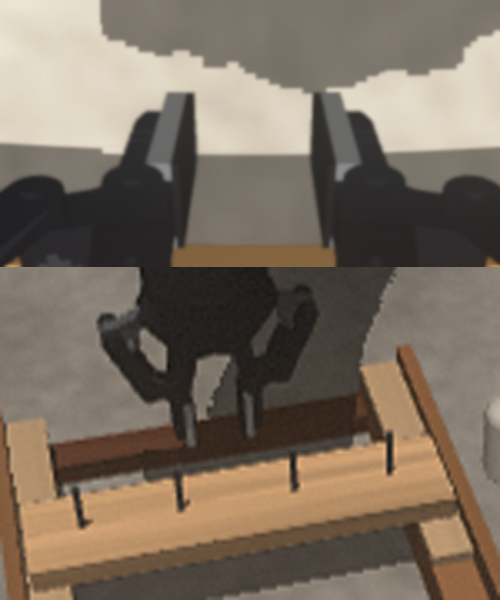

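```bash
python3 - <<'E'
from h import *
from plant import robot
np.set_printoptions(precision=1,suppress=True)
c=robot.get_calibration("scene"); w=robot.get_calibration("wrist"); s=robot.read_state()
for u,v in((195,93),(167,93),(313,93),(342,93)): print("w",[wray(w,s,(170+u/1.6667,230+v/1.6667),z) for z in(20,30,40,50,60)])
for u,v in((190,445),(252,437)): print("s",[ray(c,(200+u/3.333,170+(v-267)/3.333),z) for z in(20,30,40,50,60)])
print(w["hand_eye"])
E
```

```text
w [array([478.9, -79.3,  20. ]), array([474. , -78.2,  30. ]), array([469.1, -77.2,  40. ]), array([464.2, -76.1,  50. ]), array([459.4, -75.1,  60. ])]
w [array([479. , -87.8,  20. ]), array([474.2, -86.2,  30. ]), array([469.3, -84.7,  40. ]), array([464.4, -83.1,  50. ]), array([459.5, -81.5,  60. ])]
w [array([478.6, -43.9,  20. ]), array([473.7, -45. ,  30. ]), array([468.9, -46. ,  40. ]), array([464. , -47.1,  50. ]), array([459.2, -48.2,  60. ])]
w [array([478.6, -35.1,  20. ]), array([473.8, -36.7,  30. ]), array([468.9, -38.3,  40. ]), array([464.1, -39.9,  50. ]), array([459.2, -41.5,  60. ])]
s [array([455.4, -79.2,  20. ]), array([466.4, -80.1,  30. ]), array([477.3, -81. ,  40. ]), array([488.3, -81.9,  50. ]), array([499.3, -82.8,  60. ])]
s [array([457.5, -37.8,  20. ]), array([468.5, -39.2,  30. ]), array([479.4, -40.7,  40. ]), array([490.4, -42.1,  50. ]), array([501.4, -43.6,  60. ])]
[[   0.     0.3   -1.  -145.8]
 [  -0.     1.     0.3   77.5]
 [   1.     0.     0.    -0.2]
 [   0.     0.     0.     1. ]]
```

Both cameras agree: at 30 mm opening the tips are about 7 mm above the TCP (z≈48), and the gripper body is about 100 mm above it. I'll lower to TCP z≈29 and start pushing.

carry_out(
  series=[
    [0.013,0,0,0,0,0],
    [0.025,0,0,0,0,0],
    [0.025,-0.02,0.001,0,0,0],
    [0.025,-0.04,0.001,0,0,0],
    [0.025,-0.052,0.001,0,0,0],
    [0.025,-0.06,0.001,0,0,0],
    [0.025,-0.066,0.001,0,0,0],
    [0.025,-0.072,0.001,0,0,0],
    [0.025,-0.078,0.001,0,0,0],
    [0.025,-0.084,0.001,0,0,0],
    [0.025,-0.09,0.001,0,0,0],
  ],
)

```text
time_s: 6.6
tool_pos: [520.9, -60.8, 29.1]
eef_rot: [0.504, -0.498, -0.499, -0.499]
wrist_force: [-0.7, -0.4, -1.0]
gripper_width: 29.5
```

```bash
cat >> h.py <<'E'
# slat front (far) top edge in scene camera, by mask corners
def slat(robot):
    im=robot.capture("scene"); r=robot.cut_out("scene","slat"); c=robot.get_calibration("scene"); out=[]
    for d in r[:2]:
        m=d["mask"].astype(np.uint8); k=max(cv2.findContours(m,0,2)[0],key=cv2.contourArea)
        b=cv2.boxPoints(cv2.minAreaRect(k)); out.append((round(d["p"],2),d["rect"],[ray(c,p,50)[:2].round(1).tolist() for p in b]))
    return im,out
E
python3 - <<'E'
from h import *
from plant import robot
np.set_printoptions(precision=2,suppress=True)
s=robot.read_state(); im,o=slat(robot); s2=robot.read_state()
print(s2["time_s"],s["tool_pos"],s2["tool_pos"],s["wrist_force"],s2["wrist_force"]); print(o)
c=robot.get_calibration("scene"); print(goal(s2,(560,-61,29)))
b=cv2.resize(im[180:300,190:350],(640,480),interpolation=cv2.INTER_CUBIC); cv2.imwrite("pics/s5.png",b[:,:,::-1])
E
```

```text
6.7 [520.9  -60.81  29.14] [521.63 -60.95  29.36] [-0.66 -0.39 -1.01] [ 0.19 -0.24 -0.24]
[(0.98, [205.6, 224.0, 131.6, 45.9], [[523.9, -194.5], [518.8, 77.8], [601.4, 65.6], [602.5, -191.4]])]
(array([  0.6 , -38.37,  -0.3 ]), array([ 0.03, -0.26,  0.35]), array([ 0.  , -0.08, -0.  ,  0.  , -0.01,  0.01]))
```

View pics/s5.png

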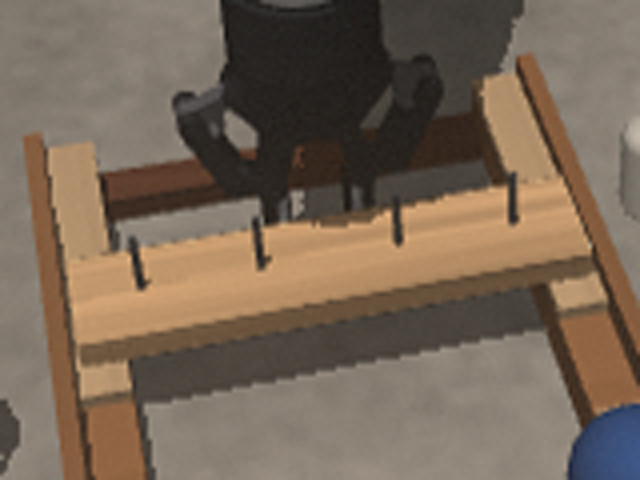

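The tips are now hidden behind the slat, and the slat has moved forward (the mask's top edge went from row 220 to 224). I'll keep pushing at 30 mm/s.

carry_out(
  series=[
    [0,-0.006,0,0,0,0],
    [0,-0.012,0,0,0,0],
    [0,-0.018,0,0,0,0],
    [0,-0.024,0,0,0,0],
    [0,-0.03,0,0,0,0],
    [0,-0.036,0,0,0,0],
    [0,-0.042,0,0,0,0],
    [0,-0.048,0,0,0,0],
    [0,-0.054,0,0,0,0],
    [0,-0.06,0,0,0,0],
    [0,-0.066,0,0,0,0],
  ],
)

```text
time_s: 7.8
tool_pos: [554.9, -60.7, 29.5]
eef_rot: [0.504, -0.498, -0.499, -0.499]
wrist_force: [-1.1, 0.5, -0.5]
gripper_width: 29.7
```

```bash
cat > look.py <<'E'
from h import *
from plant import robot
import sys
np.set_printoptions(precision=2,suppress=True)
s=robot.read_state(); im,o=slat(robot); s2=robot.read_state()
print(s2["time_s"],s["tool_pos"],s2["tool_pos"],s["wrist_force"],s2["wrist_force"]); print(o); print(goal(s2,(601,-61,29)))
b=cv2.resize(im[180:320,190:370],(720,560),interpolation=cv2.INTER_CUBIC); cv2.imwrite(f"pics/{sys.argv[1]}.png",b[:,:,::-1])
E
python3 look.py s6
```

```text
7.9 [554.87 -60.75  29.54] [555.47 -60.79  29.73] [-1.06  0.51 -0.47] [-0.08  0.22 -0.62]
[(0.81, [210.6, 234.4, 132.0, 49.8], [[559.3, -196.3], [557.0, 77.4], [641.0, 64.6], [639.5, -193.2]])]
(array([  1.06, -45.52,  -0.5 ]), array([ 0.03, -0.27,  0.41]), array([ 0.  , -0.09, -0.  ,  0.  , -0.01,  0.01]))
```

carry_out(
  series=[
    [0,-0.005,0,0,0,0],
    [0,-0.01,0,0,0,0],
    [0,-0.015,0,0,0,0],
    [0,-0.02,0,0,0,0],
    [0,-0.025,0,0,0,0],
    [0,-0.03,0,0,0,0],
    [0,-0.035,0,0,0,0],
    [0,-0.04,0,0,0,0],
    [0,-0.045,0,0,0,0],
    [0,-0.05,0,0,0,0],
    [0,-0.055,0,0,0,0],
    [0,-0.06,0,0,0,0],
  ],
)

```text
time_s: 9.1
tool_pos: [585.8, -60.6, 30.0]
eef_rot: [0.505, -0.498, -0.499, -0.499]
wrist_force: [-0.6, -0.1, -1.0]
gripper_width: 29.9
```

```bash
python3 look.py s7
```

```text
9.2 [585.81 -60.61  30.04] [586.52 -60.67  29.96] [-0.56 -0.05 -1.01] [ 0.51 -0.69  0.11]
[(0.91, [209.8, 247.8, 135.6, 49.5], [[593.5, -193.4], [591.2, 75.4], [673.1, 63.0], [671.6, -190.1]]), (0.28, [195.2, 193.4, 192.7, 206.8], [[427.3, -223.4], [425.2, 168.3], [893.5, 70.2], [874.7, -204.4]])]
(array([  1.09, -14.47,  -0.43]), array([ 0.04, -0.27,  0.49]), array([ 0.  , -0.03, -0.  ,  0.  , -0.01,  0.01]))
```

View pics/s7.png

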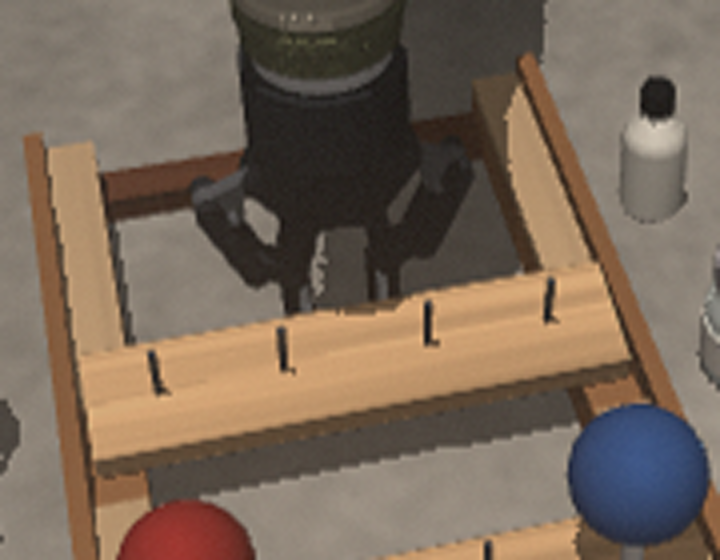

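The slat has tipped into the notch, with the nails leaning forward. I'll continue at 10–15 mm/s.

carry_out(
  series=[
    [0,-0.003,0,0,0,0],
    [0,-0.006,0,0,0,0],
    [0,-0.009,0,0,0,0],
    [0,-0.012,0,0,0,0],
    [0,-0.015,0,0,0,0],
    [0,-0.017,0,0,0,0],
    [0,-0.019,0,0,0,0],
    [0,-0.02,0,0,0,0],
  ],
)

```text
time_s: 10.0
tool_pos: [596.6, -60.6, 30.0]
eef_rot: [0.505, -0.497, -0.498, -0.499]
wrist_force: [-1.7, -0.5, -0.6]
gripper_width: 30.1
```

```bash
python3 look.py s8
```

```text
10.1 [596.61 -60.6   30.01] [596.66 -60.56  30.06] [-1.73 -0.46 -0.55] [-0.16  0.84 -1.16]
[(0.57, [208.5, 249.8, 137.7, 57.7], [[606.0, -195.3], [601.1, 76.5], [682.5, 64.5], [683.2, -191.5]])]
(array([ 1.1 , -4.33, -0.46]), array([ 0.04, -0.27,  0.5 ]), array([ 0.  , -0.01, -0.  ,  0.  , -0.01,  0.01]))
```

carry_out(
  series=[
    [0,-0.002,0,0,0,0],
    [0,-0.004,0,0,0,0],
    [0,-0.005,0,0,0,0],
    [0,-0.005,0,0,0,0],
  ],
)

```text
time_s: 10.5
tool_pos: [599.3, -60.6, 30.1]
eef_rot: [0.505, -0.497, -0.498, -0.499]
wrist_force: [-0.9, 0.6, -1.5]
gripper_width: 29.8
```

```bash
cat >> h.py <<'E'
def proj(c,P):
    q=np.array(c["rotation"]); M=R.from_quat(q).as_matrix() if q.size==4 else q
    p=M.T@(np.array(P)-c["origin"]); K=np.array(c["mtx"]); return np.array([K[0,2]+K[0,0]*p[0]/-p[2],K[1,2]-K[1,1]*p[1]/-p[2]])
E
cat > prof.py <<'E'
from h import *
from plant import robot
import sys
np.set_printoptions(precision=1,suppress=True,linewidth=250)
s=robot.read_state(); im=robot.capture("scene"); c=robot.get_calibration("scene")
cv2.imwrite(f"pics/{sys.argv[1]}.png",cv2.resize(im[180:320,190:370,::-1],(720,560),interpolation=cv2.INTER_CUBIC))
print(s["time_s"],s["tool_pos"],s["wrist_force"])
for y in(-165,-130,10,30):
    for nm,xs,zs in(("seated",642,32),("tilt-8",None,None)):
        if xs: e=[proj(c,(xs+dx,y,zs+dz)) for dx,dz in((-30,18),(30,18),(30,0))]
        else:
            a=0.2; e=[proj(c,(634+dx*np.cos(a)+dz*np.sin(a),y,36+dz*np.cos(a)-dx*np.sin(a))) for dx,dz in((-30,18),(30,18),(30,0))]
        print(y,nm,np.array(e).ravel())
    u=int(round(proj(c,(642,y,45))[0])); col=im[238:310,u].astype(int).sum(1)//3
    print("col",u,"row238..",col)
E
python3 prof.py s9
```

```text
10.5 [599.3 -60.6  30.1] [-0.9  0.6 -1.5]
-165 seated [224.3 272.8 227.9 296.5 229.1 302.6]
-165 tilt-8 [223.4 268.  227.7 295.2 228.7 299.7]
col 226 row238.. [133 132 133 135 136 130 129 129 127 127 127 125 126 124 126 127 129 127 126 123 128 127 128 126 122 122 120 121 123 126 127 126 121 124 157 159 168 167 160 157 159 156 156 157 157 152 162 168 168 166 166 164 155 155 153 157 151 154 156 149 118  77
  76  75  71  76 133 148 146 138  86  65]
-130 seated [242.4 269.5 246.9 292.9 247.8 299. ]
-130 tilt-8 [241.6 264.7 246.6 291.7 247.2 296.2]
col 245 row238.. [ 39  39  40  38  44  39  40  37  44  91 126 130 131 130 131 127 126 128 127 132 132 131 129 130 129 128 128 128 128 135 147 158 164 166 161 152 153 154 152 154 154 160 162 163 166 166 162 164 163 156 154 154 152 152 152 153 134  72  78  74  75  73
  71  71  74  72  74  72  71  58  62  65]
10 seated [312.8 256.8 320.2 279.1 320.2 285.2]
10 tilt-8 [312.3 252.1 319.6 278.  319.1 282.6]
col 316 row238.. [ 67  66  67  66  69  66  65  68  66  69  68  68  68  65  64  62  86 137 154 163 166 166 164 156 146 144 150 158 168 161 158 159 157 158 153 147 146 146 146 146 144 135 123  69  69  73  72  74  72  73  71  73  73  72  72  67  96 136 132 130 128 134
 135 137 137 137 137 136 138 138 140 143]
30 seated [322.5 255.1 330.4 277.2 330.2 283.3]
30 tilt-8 [322.1 250.4 329.7 276.1 329.  280.7]
col 326 row238.. [149 148 150 150 149 149 152 151 153 146 109 100  73  58  67 110 154 160 168 169 170 162 150 144 150 159 168 162 159 161 160 158 152 146 145 147 144 147 142 136 127  78  67  71  70  72  73  73  72  73  71  74  71  74  97 141 139 138 138 137 134 136
 136 138 139 139 138 137 136 136 135 140]
```

The slat still looks tilted: its top face spans ~26 rows, against ~24 expected when flat. I'll push in small steps.

carry_out(
  series=[
    [0,-0.001,0,0,0,0],
    [0,-0.002,0,0,0,0],
    [0,-0.003,0,0,0,0],
    [0,-0.003,0,0,0,0],
  ],
)

```text
time_s: 10.95
tool_pos: [600.6, -60.6, 30.2]
eef_rot: [0.505, -0.497, -0.498, -0.499]
wrist_force: [-3.0, -0.1, 2.2]
gripper_width: 29.9
```

```bash
python3 prof.py s10 | grep -A1 -E "^(10|-165|[0-9.]+ \[)" | grep -v tilt
```

```text
10.95 [600.6 -60.6  30.2] [-3.  -0.1  2.2]
-165 seated [224.3 272.8 227.9 296.5 229.1 302.6]
col 226 row238.. [131 134 133 135 135 132 131 128 127 130 125 126 126 124 125 128 129 128 125 125 127 127 128 125 123 122 121 120 123 126 127 126 126 124 124 131 156 154 163 161 154 153 155 152 152 152 152 155 164 166 160 159 157 151 151 152 148 148 151 143 110  92
--
10 seated [312.8 256.8 320.2 279.1 320.2 285.2]
col 316 row238.. [ 67  68  66  67  67  65  65  66  66  67  69  69  65  67  65  66  66  62  66 100 153 158 162 162 155 147 141 143 151 162 154 154 152 152 152 145 142 141 143 142 138 135 126  76  79  82  81  79  69  71  73  72  73  72  70  69  94 138 133 129 131 131
```

The near edge dropped by about 2.5 rows while the far edge stayed, so the top-face span is now ~23.5 rows, which is flat: the slat has dropped in. I'll withdraw backwards, then up.

carry_out(
  series=[
    [0,0.006,0,0,0,0],
    [0,0.016,0,0,0,0],
    [0,0.04,0,0,0,0],
    [0,0.08,0,0,0,0],
    [-0.04,0.1,0,0,0,0],
    [-0.12,0.1,0,0,0,0],
    [-0.2,0.12,0,0,0,0],
    [-0.28,0.16,0,0,0,0],
    [-0.36,0.22,0,0,0,0],
    [-0.4,0.28,0,0,0,0],
    [-0.4,0.32,0,0,0,0],
    [-0.4,0.32,0,0,0,0],
  ],
)

```text
time_s: 12.2
tool_pos: [437.3, -60.6, 230.2]
eef_rot: [0.506, -0.497, -0.497, -0.5]
wrist_force: [0.7, -0.8, -0.5]
gripper_width: 29.7
```

```bash
python3 prof.py s11 | grep -A1 -E "^(10|-165|[0-9.]+ \[)" | grep -v tilt; python3 - <<'E'
from h import *
from plant import robot
im=robot.capture("top")
a=cv2.resize(im[80:340,230:540],None,fx=1.6,fy=1.6,interpolation=cv2.INTER_CUBIC)[:,:,::-1]
b=cv2.resize(cv2.imread("pics/s11.png"),(a.shape[1],388))[:180+150][30:]
v=np.vstack([a,b])[:600]; print(v.shape); cv2.imwrite("pics/fin.png",v)
for n in("jar","mug","dropper","slat"): print(n,[d["rect"] for d in robot.cut_out("top",n)][:1])
E
```

```text
12.2 [437.3 -60.6 230.2] [ 0.7 -0.8 -0.5]
-165 seated [224.3 272.8 227.9 296.5 229.1 302.6]
col 226 row238.. [128 130 132 134 133 132 128 127 124 127 123 122 124 121 123 125 128 124 122 121 122 125 126 123 121 118 118 116 121 123 125 125 123 121 120 130 153 152 160 158 151 148 150 147 149 148 148 152 161 161 157 156 155 148 146 148 145 145 150 140 108  90
--
10 seated [312.8 256.8 320.2 279.1 320.2 285.2]
col 316 row238.. [127 126 124 128 124 121 121 120 123 125 123 121 121 119 121 123 119 119 116 112 147 154 161 159 154 144 136 139 147 158 154 150 151 149 149 141 140 138 139 140 136 132 122  74  79  82  80  78  67  70  72  70  72  70  69  70  91 134 130 127 127 129
(600, 496, 3)
jar [[255.5, 191.3, 32.0, 34.5]]
mug [[474.0, 190.4, 46.1, 27.1]]
dropper [[267.6, 261.9, 19.9, 24.5]]
slat [[312.8, 187.9, 106.0, 34.3]]
```

View pics/fin.png

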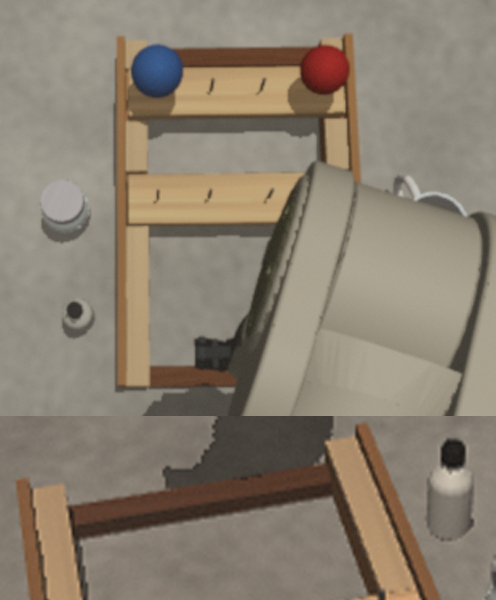

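The top view shows the slat filling the notch: its centre is at row ~204.7 against ~204.4 for the notch. The jar and dropper haven't moved. I'm handing it in.

```bash
python3 -c "
from plant import robot
print(robot.job_done(), robot.read_state()['time_s'])"
```

```text
the job is handed in; nothing more can be done
the job is handed in; nothing more can be done
```

The slat is in the empty notch and lying flat, the hand is clear, and the job is handed in. It took about 12 s of robot time, with no verdict reported.

I pushed the slat from behind with the fingers between the rails. I slowed to about 10 mm/s or less for the last few millimetres, until it tipped in and dropped.

**Last checks:**
- **Slat:** the scene camera showed the near edge drop about 2.5 pixel rows while the far edge stayed. The edges then matched the seated pose to about one pixel row, and stayed put after I withdrew. The top camera put the slat's centre within about 2 mm of the notch centre. Only its left part was visible there, because the arm hid the right end.
- **Force:** the highest wrist force I read while pushing was about 3–4 N, but I only read it at the end of each move. After withdrawing it was back to noise (under 1 N per axis).
- **Bystanders:** the jar and dropper were where they started. The mug was partly hidden by the arm in the last picture, but nothing came near it.

**What disagreed:**
- **First approach missed:** the fingers passed over the slat without touching it. Two cameras put the open fingertips about 16 mm above the tool point, not ahead of it as the description says. I backed out, closed to 30 mm, measured again and went lower.
- **Viewing limit:** I viewed 12 pictures, the limit rather than the planned 8.

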